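# Refit the extractor's filter and hold its cleaning slide open

## Task

Take the flat blue filter cassette that stands on the bench, slide it down into its slot in the dust extractor until its flange sits flush on the deck, without dropping it, and let go. Then pull the red spring-return filter-cleaning slide out until its white pointers lie in the green band, never on into the yellow zone, and finish while still holding it there. Leave the spray bottle, the tape roll and the screwdriver where they are.

Things in the scene. Friction and masses are not known exactly. Their poses are not given: they have to be found in the camera images.
- cassette_grip (a point): Centre of the grip fin on top of the loose blue filter cassette (about 0.3 kg, standing upright on the bench). x thickness, y length, z up. Fin 12 (x) by 70 (y) by 40 mm high; under it a flange 52 by 172 by 6 mm, underside 26 mm below this point; under that the filter body 30 by 150 by 82 mm, foot 108 mm below this point. May go in either way round (half turn about z).
- slot (a point): Centre of the filter slot's mouth, level with the extractor's flat grey deck, 175 mm above the bench. Extractor axes: x across the slot, away from the operator; y along the slot; z up. Slot 33 (x) by 153 mm (y), straight down 95 mm, 4 mm bevel at the mouth. Home, the cassette's flange lies on the deck and cassette_grip is 26 mm above this point.
- extractor: Grey and black dust extractor, fixed on the bench, 300 (x) by 380 (y) mm; origin at the centre of its underside, front (operator's side) at -x. Flat deck at 175 mm height for y above -50 mm; on the -y side of that the motor housing, 276 mm high with its carry handle. Slot centre at x 75, y 70 mm; red slide in front of it at x -35 (rest), y 70 mm.
- slide_grip (a point): Centre of the upright red grip of the filter-cleaning slide, moving with it: 12 (x) by 36 (y) by 42 mm high. This point is 30 mm above the deck, 20 mm below the grip's top, 22 mm above the red carriage (44 by 52 mm) it stands on. Extractor axes; pulled out towards -x. Two white pointers reach over the rails on either side of the grip, at this point's x.
- slide (a joint): Travel of the cleaning slide in m: 0 at rest, growing as it is pulled out towards the operator (-x of the extractor), end stop at 0.070. A spring always pulls it back: about 3 N at rest, 10 N at the green band, 14 N at the stop. Pointers in the green band from 0.037 to 0.047, in the yellow zone from 0.060 on.
- mark (a point): Middle of the 10 mm wide green band across the two dark rails beside the slide, 7 mm above the deck, on the slide's centre line. Extractor axes. The white pointers are in the middle of the band when slide_grip has the same extractor x as this point. Yellow zone further out, from 18 mm beyond this point.
- spray_bottle: White spray bottle with red trigger head, 75 mm across, 194 mm tall, standing; origin at the centre of its foot. Not to be moved.
- tape_roll: Roll of blue tape lying flat, 100 mm across, 36 mm high; origin at the centre of its underside. Not to be moved.
- screwdriver: Screwdriver lying on the bench, 200 mm long; origin under its middle. Not to be moved.

How it is judged:
By the outcome, as a careful person would: the job done as asked, in the order asked, and still so for the second after the job is handed in, while the arm keeps its last pose, push and grip.
It also fails if it takes over 61 s, if anything falls off the work surface, if the arm or the gripper's body presses on something with over 40 N, if the wrist force passes 120 N, or if a joint passes its speed limit or range.

## Robot

A 6-joint arm with a two-finger parallel gripper is mounted at the origin on the work surface. World frame = base frame: x ahead of the robot, y to its left, z up, the work surface at z = 0. Lengths are in m, angles in rad, forces in N, time in s.
With the tool pointing down it reaches from about 0.275 to 0.825 m from the base axis. Payload 5.2 kg.
Tool frame: the origin (TCP) lies at the very end of the fingers, on their centre line; the grasp point (between the pads) lies 19 mm behind it; z points along the fingers, y is the line along which they close (so a half turn about z gives the same grasp; the last joint's range is limited). The gripper opens to 93 mm and grips with 3 to 60 N. Pads are 15 mm wide; open, the fingers measure 128 mm over their backs; the gripper's body (75 mm by 188 mm) begins 65 mm behind the grasp point.
Start: joints at [1.127, 0.259, 1.535, -0, 1.348, -0.203], TCP at [0.131, 0.534, 0.219] pointing down, gripper open.
Joint ranges: [-3.14, 3.14], [-0.91, 2.08], [0.19, 2.58], [-1.22, 4.36], [0.22, 2.71], [-3.12, 3.12]. Speed limits (rad/s): [2.57, 2.57, 3.14, 3.14, 3.14, 3.14].

## Interface

Orientations are given as a unit quaternion [w, x, y, z].
In Python, from station import read_state, camera, ticket gives the robot as it stands. The module is installed in compiled form; this text tells all that it offers.
- The arm moves only by the tool arm_command, never from a script. Its argument "commands" is a list of rows, each a list of 7 numbers: the closure in counts, from 0 (fully open) to 255 (shut), then the shift along the tool's x, y, z in m, then the turn, a rotation vector about the tool's x, y, z in rad. In form: [[gripper, dx, dy, dz, rx, ry, rz], ...]. A call has 1 to 20 rows; each row is the pose to reach, as a shift and turn from the pose commanded when the call began, along the tool's axes at that moment; what a row does not reach only later rows make up. A row lasts 1/10 s, in which the tool goes at most 50 mm and 8.59 degrees, less where a joint would pass 70% of its speed; a pose out of reach is approached as far as the arm can. A call with a gripper value outside its range is refused whole. The fingers move at their own pace and stop on an object; "newtons" is the grip in N (left out, the last holds). Time passes only in rows, so rows that repeat a pose let the fingers close. It gives the time, the measured TCP pose, the force, the opening and the grip force at its end, in the units of the state.
- read_state(): the state, without advancing time (a new reading comes with each control period).
- camera(name): name is "scene" or "top" or "wrist"; returns a dict with "image" (384x512x3 uint8, blue, green, red), "mtx" (3x3 intrinsics, pixels), "R" (3x3) and "t" (3): a world point X has camera coordinates R X + t. Camera axes: x right, y down, z forward; pixel columns grow to the right and rows downward; lengths in m; the calibration is good to about 2 mm. A picture is of the moment at which its call begins. There is no depth.
- ticket.sign_off(): hands the job in; it is judged then, once.
The state is a dict: "time": time; "qpos": joint angles; "qvel": joint speeds; "joint_torque": joint torques, N m; "ee_pos": TCP position; "tcp_rot": TCP orientation; "force": force on the tool from outside, world axes, zero at the start; "ft_torque": the same for the moment, N m; "opening": opening from 0.0 (shut) to 1.0 (fully open); "gripper_force": force on a finger pad.
Only numpy, scipy, OpenCV 4.12 (cv2) and the standard library are available. Lean on these libraries where they do the work, as an engineer would, in place of code of your own. Each camera call takes 0.05 s, during which the arm holds its last target. There are 200 camera calls.

## Working session

There is one attempt and no reset: what is moved stays moved. The work goes in short steps, Python scripts to look and compute and a tool call to move; the robot and the scene stay as the last step left them, time stands still between calls to the robot, and variables do not carry over. Pictures are saved under pics/ and viewed, at most 10 in all, crops included, and the job is handed in when it is done.

Besides the shell and the picture viewer there is one more tool, called after ">>>" as name(argument=value, ...) on one line, values as JSON. arm_command: Moves the arm, as the interface text tells. Its arguments: {"type":"object","properties":{"commands":{"type":"array","items":{"type":"array","items":{"type":"number"}}},"newtons":{"type":"number"}},"required":["commands"]}

```bash
mkdir -p pics
python3 - <<'E'
from station import *
import cv2,numpy as np,pickle
d={n:camera(n) for n in("scene","top","wrist")}
pickle.dump(d,open('c0.pkl','wb'))
a=np.vstack([np.hstack([d["scene"]["image"],d["top"]["image"]])])
cv2.imwrite('pics/scene.png',cv2.resize(d["scene"]["image"],(800,600)));cv2.imwrite('pics/top.png',cv2.resize(d["top"]["image"],(800,600)))
for n in d: print(n,d[n]["mtx"].round(1).tolist(),(-d[n]["R"].T@d[n]["t"]).round(3),d[n]["R"].round(3).tolist())
s=read_state();print(s)
E
```

```text
scene [[408.1, 0.0, 255.6], [0.0, 408.1, 186.3], [0.0, 0.0, 1.0]] [ 1.344 -0.606  0.879] [[0.577, 0.817, -0.022], [0.496, -0.371, -0.785], [-0.649, 0.442, -0.619]]
top [[415.1, 0.0, 254.4], [0.0, 415.1, 191.6], [0.0, 0.0, 1.0]] [ 0.487 -0.089  1.408] [[0.005, -1.0, -0.022], [-0.998, -0.003, -0.066], [0.066, 0.022, -0.998]]
wrist [[322.7, 0.0, 255.1], [0.0, 322.7, 189.0], [0.0, 0.0, 1.0]] [0.059 0.552 0.385] [[0.238, 0.971, -0.002], [0.936, -0.229, 0.268], [0.259, -0.065, -0.964]]
{'time': 0.15, 'qpos': array([ 1.12722619e+00,  2.59157162e-01,  1.53578216e+00,  1.84472814e-05,
        1.34799738e+00, -2.02809662e-01]), 'qvel': array([ 0.00151622, -0.00259742, -0.00242181,  0.00065271,  0.00021179,
        0.00060432]), 'joint_torque': array([ 2.19913069e-03, -4.37650716e+01, -2.84231418e+01,  7.16865622e-02,
        3.81286873e-02, -1.02074998e-04]), 'ee_pos': array([0.13094613, 0.53377948, 0.21803848]), 'tcp_rot': array([-2.21958784e-04,  1.20091702e-01,  9.92762576e-01, -6.34375163e-04]), 'force': array([-0.57918058, -0.35070048,  0.76517021]), 'ft_torque': array([ 0.02394112,  0.02471482, -0.00860205]), 'gripper_force': 0.0, 'opening': 0.9993019655210945}
```

View pics/scene.png

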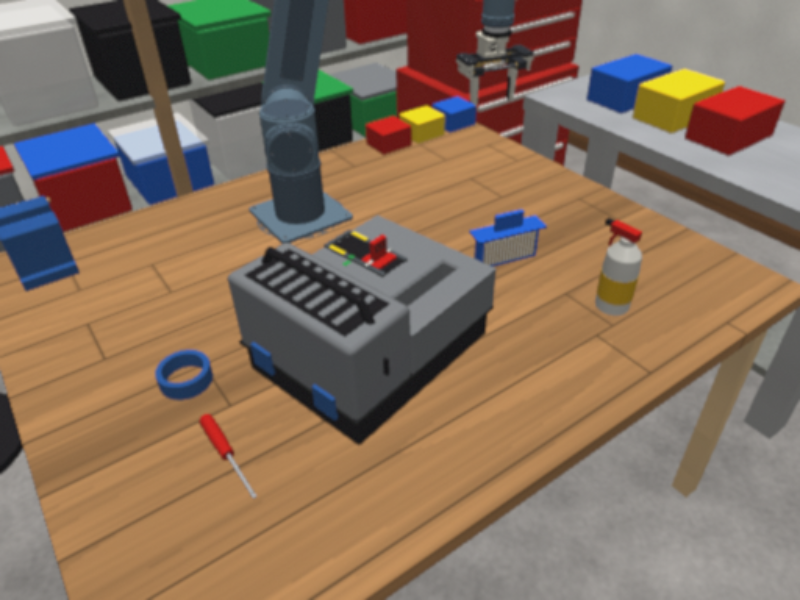

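View pics/top.png

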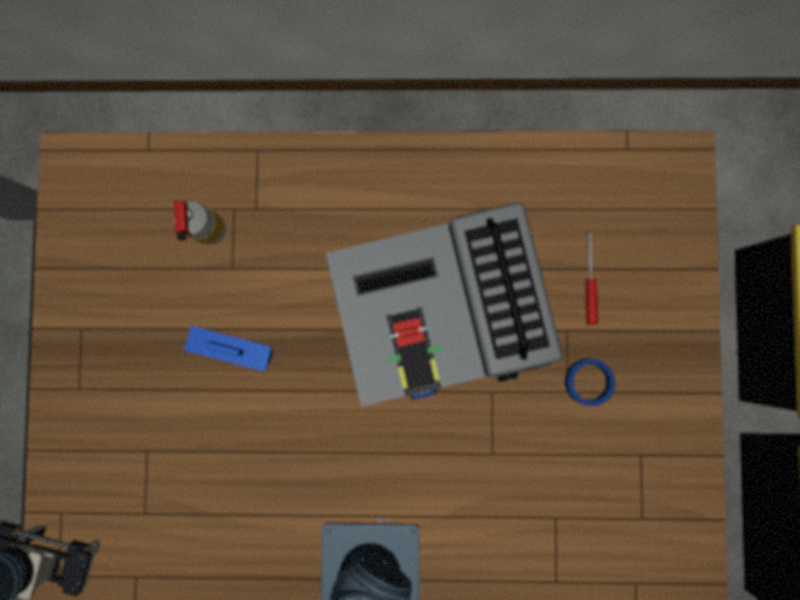

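The top view (800×600) shows the cassette at about (228,349), slot (396,276), slide grip (408,331), green marks (393,358) and (434,350), with the bottle near (200,222). I'll measure these in the native image.

```bash
cat > h.py <<'E'
import cv2,numpy as np
def ray(c,p,z):
    v=c["R"].T@np.linalg.solve(c["mtx"],[p[0],p[1],1.]);o=-c["R"].T@c["t"]
    return o+v*(z-o[2])/v[2]
def proj(c,X):
    q=c["mtx"]@(c["R"]@np.asarray(X)+c["t"]);return q[:2]/q[2]
def blobs(mask,amin=15):
    n,l,s,ce=cv2.connectedComponentsWithStats(mask.astype(np.uint8))
    return [(s[i],ce[i],(l==i)) for i in range(1,n) if s[i,4]>=amin]
def rect(c,m,z):
    ys,xs=np.nonzero(m); P=np.array([ray(c,(x,y),z)[:2] for x,y in zip(xs,ys)],np.float32)
    (cx,cy),(w,h),a=cv2.minAreaRect(P*1000)
    if w<h:w,h,a=h,w,a+90
    return (round(cx,1),round(cy,1)),(round(w,1),round(h,1)),round(a%180,1)
E
python3 - <<'E'
import pickle;from h import *
d=pickle.load(open('c0.pkl','rb'));c=d["top"];im=c["image"].astype(int);hsv=cv2.cvtColor(c["image"],cv2.COLOR_BGR2HSV)
H,S,V=[hsv[...,i].astype(int) for i in range(3)]
reg=np.zeros(H.shape,bool);reg[120:270,100:370]=1
def show(n,m,z,a=15):
    for s,ce,mm in blobs(m&reg,a): print(n,s.tolist(),ce.round(1),rect(c,mm,z))
show("blue",(abs(H-112)<12)&(S>140)&(V>70),.088)
r=reg.copy();reg[:]=0;reg[160:192,222:286]=1
show("slot",(V<75),.175,60)
reg=r
show("red",((H<8)|(H>172))&(S>140)&(V>80),.2)
show("green",(abs(H-65)<20)&(S>100)&(V>60),.182,4)
show("yellow",(abs(H-28)<6)&(S>140)&(V>120),.182,4)
reg=reg.copy();reg[:]=0;reg[150:265,205:300]=1
show("deck",(S<40)&(V>95),.175,200)
w=d["wrist"]; cv2.imwrite('pics/w0.png',w["image"])
E
```

```text
blue [119, 209, 55, 28, 818] [145.7 222.6] ((474.2, 286.0), (173.8, 49.5), 76.0)
blue [363, 232, 7, 24, 74] [365.9 244. ] ((412.4, -411.4), (71.9, 18.8), 179.2)
blue [265, 250, 13, 5, 15] [271.4 252.2] ((382.8, -113.2), (39.8, 4.1), 105.5)
slot [227, 166, 52, 22, 597] [252.6 176.5] ((613.5, -56.1), (153.7, 35.8), 103.3)
red [111, 128, 8, 21, 152] [114.7 137.6] ((725.1, 353.4), (60.0, 20.9), 1.5)
red [251, 203, 21, 19, 265] [261.2 212.3] ((506.9, -82.2), (51.5, 47.1), 104.2)
green [273, 222, 9, 4, 20] [276.6 223.3] ((474.8, -128.7), (24.8, 6.9), 101.6)
green [254, 227, 3, 4, 9] [254.9 228.3] ((459.5, -64.1), (8.8, 5.9), 0.3)
green [248, 229, 5, 2, 9] [250.2 229.6] ((456.5, -49.3), (11.8, 2.9), 90.3)
deck [209, 150, 91, 110, 5771] [256.  198.9] ((541.3, -73.6), (299.4, 240.0), 13.4)
```

View pics/w0.png

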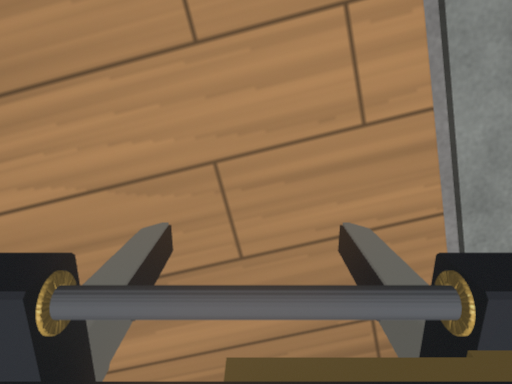

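The wrist view shows only bench below the start pose. The measurements agree with the given sizes: cassette centre (0.474,0.286) with its length at 76°, slot (0.6135,−0.056), extractor yaw 13.4°, and the red grip where the layout predicts it. Next I move above the cassette.

>>> arm_command(commands=[[0, -0.2, -0.08, 0, 0, 0, 0.79], [0, -0.2, -0.08, 0, 0, 0, 0.79], [0, -0.2, -0.08, 0, 0, 0, 0.79], [0, -0.2, -0.08, 0, 0, 0, 0.79], [0, -0.2, -0.08, 0, 0, 0, 0.79], [0, -0.392, -0.159, 0.02, 0, 0, 1.574], [0, -0.392, -0.159, 0.02, 0, 0, 1.574], [0, -0.392, -0.159, 0.02, 0, 0, 1.574], [0, -0.392, -0.159, 0.02, 0, 0, 1.574], [0, -0.392, -0.159, 0.02, 0, 0, 1.574], [0, -0.392, -0.159, 0.02, 0, 0, 1.574], [0, -0.392, -0.159, 0.02, 0, 0, 1.574], [0, -0.392, -0.159, 0.02, 0, 0, 1.574], [0, -0.392, -0.159, 0.02, 0, 0, 1.574], [0, -0.392, -0.159, 0.02, 0, 0, 1.574], [0, -0.392, -0.159, 0.02, 0, 0, 1.574]])

```text
time: 1.75
ee_pos: [0.4736, 0.2866, 0.1988]
tcp_rot: [0.0, 0.787, 0.616, 0.0]
force: [0.4, -0.1, 1.2]
opening: 0.998
gripper_force: 0.0
```

```bash
cat >> h.py <<'E'
def pose(s):
    from scipy.spatial.transform import Rotation as Ro
    q=s["tcp_rot"];return s["ee_pos"],Ro.from_quat(q[[1,2,3,0]]).as_matrix()
E
python3 - <<'E'
from h import *;from station import *
c=camera("wrist");s=read_state();p,R=pose(s);print(p.round(4),R.round(3).tolist(),np.degrees(np.arctan2(R[1,1],R[0,1])),s['qpos'].round(2))
hsv=cv2.cvtColor(c["image"],cv2.COLOR_BGR2HSV);H,S,V=[hsv[...,i].astype(int) for i in range(3)]
for t,m,ce in blobs((abs(H-112)<12)&(S>140)&(V>50),100):print(t,m,rect(c,ce,.088))
im=c["image"].copy()
for x in(-.006,.006):
  for y in(-.035,.035):
    a=np.radians(-14);X=[.474+x*np.cos(a)-y*np.sin(a),.286+x*np.sin(a)+y*np.cos(a),.128]
    cv2.circle(im,tuple(int(v) for v in proj(c,X).round()),2,(0,255,255),-1)
cv2.imwrite('pics/w1.png',im)
E
```

```text
[0.4737 0.2866 0.1988] [[0.24, 0.971, 0.0], [0.971, -0.24, 0.0], [0.0, 0.0, -1.0]] -13.9160254281188 [ 0.34  0.28  1.56 -0.    1.31  0.59]
[  224    81    62   188 10872] [253.77796174 172.05307211] ((473.9, 290.7), (170.3, 51.3), 75.8)
[382 345  15  12 111] [388.58558559 351.16216216] ((565.9, 80.5), (17.4, 9.5), 106.6)
```

View pics/w1.png

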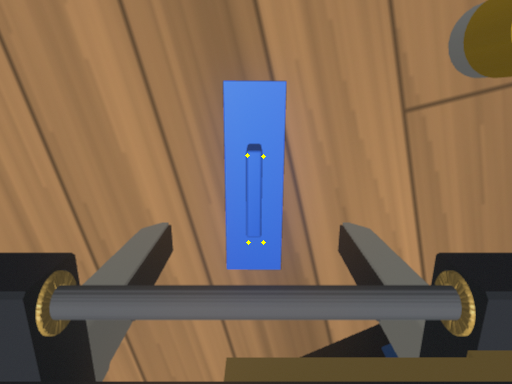

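The cassette's fin spans rows 152–237 and columns 247–262, about 4 mm further along tool x than predicted and centred across. I shift by that, descend and grip.

>>> arm_command(commands=[[0, 0.004, 0, 0.04, 0, 0, 0], [0, 0.004, 0, 0.08, 0, 0, 0], [0, 0.004, 0, 0.1, 0, 0, 0], [0, 0.004, 0, 0.105, 0, 0, 0], [0, 0.004, 0, 0.105, 0, 0, 0], [255, 0.004, 0, 0.105, 0, 0, 0], [255, 0.004, 0, 0.105, 0, 0, 0], [255, 0.004, 0, 0.105, 0, 0, 0], [255, 0.004, 0, 0.105, 0, 0, 0], [255, 0.004, 0, 0.105, 0, 0, 0], [255, 0.004, 0, 0.105, 0, 0, 0], [255, 0.004, 0, 0.105, 0, 0, 0], [255, 0.004, 0, 0.105, 0, 0, 0], [255, 0.004, 0, 0.105, 0, 0, 0], [255, 0.004, 0, 0.105, 0, 0, 0]], newtons=35)

```text
time: 3.3
ee_pos: [0.4748, 0.2901, 0.0936]
tcp_rot: [-0.0, 0.788, 0.616, -0.0]
force: [0.7, -0.7, -0.2]
opening: 0.189
gripper_force: 0.0
```

Run:
```python
from h import *;from station import *
c=camera("wrist");s=read_state();p,R=pose(s);print(p.round(4),np.degrees(np.arctan2(R[1,1],R[0,1])),s['force'],s['gripper_force'],s['opening'])
cv2.imwrite('pics/w2.png',c["image"])
```

```text
[0.4748 0.2901 0.0936] -13.980247590852624 [-0.4912325  -0.40839232  1.29286689] 0.27506050653755665 0.14839739288699538
```

View pics/w2.png

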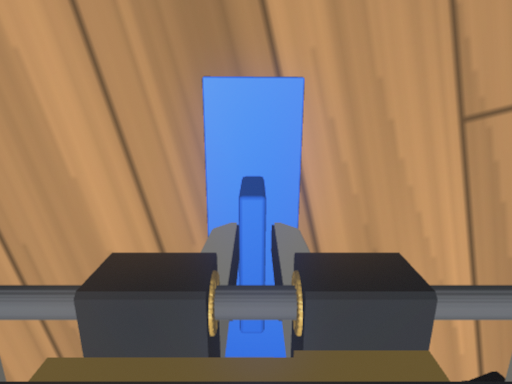

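The fingers straddle the fin, centred and almost closed; the far flange edge is at row 77. I let them finish closing, then lift.

>>> arm_command(commands=[[255, 0, 0, 0, 0, 0, 0], [255, 0, 0, 0, 0, 0, 0], [255, 0, 0, 0, 0, 0, 0], [255, 0, 0, 0, 0, 0, 0], [255, 0, 0, -0.01, 0, 0, 0], [255, 0, 0, -0.03, 0, 0, 0], [255, 0, 0, -0.06, 0, 0, 0], [255, 0, 0, -0.09, 0, 0, 0], [255, 0, 0, -0.12, 0, 0, 0], [255, 0, 0, -0.15, 0, 0, 0], [255, 0, 0, -0.18, 0, 0, 0], [255, 0, 0, -0.21, 0, 0, 0], [255, 0, 0, -0.22, 0, 0, 0], [255, 0, 0, -0.225, 0, 0, 0], [255, 0, 0, -0.225, 0, 0, 0], [255, 0, 0, -0.225, 0, 0, 0]])

```text
time: 4.95
ee_pos: [0.4742, 0.2899, 0.3169]
tcp_rot: [-0.0, 0.788, 0.616, -0.001]
force: [0.0, 0.4, -4.0]
opening: 0.128
gripper_force: 35.0
```

```bash
cat > g.py <<'E'
from h import *;from station import *
c=camera("wrist");s=read_state();p,R=pose(s);print(p.round(4),np.degrees(np.arctan2(R[1,1],R[0,1])),s['force'].round(1),s['gripper_force'],s['opening'])
hsv=cv2.cvtColor(c["image"],cv2.COLOR_BGR2HSV);H,S,V=[hsv[...,i].astype(int) for i in range(3)]
m=(abs(H-112)<12)&(S>140)&(V>50);m[200:]=0
t,_,mm=max(blobs(m,100),key=lambda b:b[0][4]);print(t)
zt=p[2]-.0056  # flange top
for v in (80,100,120,140,160):
    xs=np.nonzero(mm[v])[0]
    if len(xs): 
        e=[(R.T@(ray(c,(x,v+.5),zt)-p)*1000).round(1) for x in(xs[0],xs[-1]+1)];print(v,xs[0],xs[-1],e[0],e[1],'mid',((e[0]+e[1])/2).round(1))
r0=[np.nonzero(mm[:,u])[0][0] for u in(230,240,250,260,270)];print('far edge tool',r0,[(R.T@(ray(c,(u,v),zt)-p)*1000).round(1).tolist() for u,v in zip((230,240,250,260,270),r0)])
E
python3 g.py
```

```text
[0.4742 0.2898 0.3168] -13.981724733980228 [-0.1  0.3 -2.6] 34.99659597873688 0.12649732600606214
[  205    77   101   123 11882]
80 205 305 [ 83.9 -25.1   5.5] [83.9 26.1  5.4] mid [83.9  0.5  5.4]
100 206 305 [ 74.1 -25.    5.5] [74.1 26.5  5.4] mid [74.1  0.8  5.4]
120 207 304 [ 64.  -24.9   5.5] [64.  26.4  5.4] mid [64.   0.8  5.4]
140 207 303 [ 53.5 -25.3   5.6] [53.6 26.3  5.4] mid [53.6  0.5  5.5]
160 208 302 [ 42.8 -25.2   5.6] [42.8 26.2  5.4] mid [42.8  0.5  5.5]
far edge tool [np.int64(77), np.int64(77), np.int64(77), np.int64(77), np.int64(77)] [[85.5, -12.4, 5.5], [85.5, -7.3, 5.5], [85.5, -2.3, 5.4], [85.5, 2.8, 5.4], [85.6, 7.8, 5.4]]
```

The cassette hangs true in the grip: centre −0.5 mm along, +0.5 mm across, angle aligned. I move beside the slot on the far side so the wrist camera can see its mouth.

>>> arm_command(commands=[[255, -0.01, 0.012, -0.01, 0, 0, -0.02], [255, -0.03, 0.034, -0.02, 0, 0, -0.06], [255, -0.05, 0.057, -0.02, 0, 0, -0.1], [255, -0.075, 0.086, -0.02, 0, 0, -0.15], [255, -0.1, 0.115, -0.02, 0, 0, -0.2], [255, -0.125, 0.144, -0.02, 0, 0, -0.24], [255, -0.15, 0.172, -0.02, 0, 0, -0.28], [255, -0.175, 0.201, -0.02, 0, 0, -0.33], [255, -0.2, 0.23, -0.02, 0, 0, -0.38], [255, -0.22, 0.253, -0.02, 0, 0, -0.41], [255, -0.24, 0.276, -0.02, 0, 0, -0.45], [255, -0.253, 0.29, -0.02, 0, 0, -0.47], [255, -0.26, 0.298, -0.02, 0, 0, -0.478], [255, -0.26, 0.298, -0.02, 0, 0, -0.478], [255, -0.26, 0.298, -0.02, 0, 0, -0.478], [255, -0.26, 0.298, -0.02, 0, 0, -0.478]])

```text
time: 6.6
ee_pos: [0.7008, -0.0328, 0.3388]
tcp_rot: [-0.0, 0.619, 0.785, 0.0]
force: [0.2, -0.3, -3.6]
opening: 0.129
gripper_force: 35.0
```

```bash
python3 g.py
python3 - <<'E'
from h import *;from station import *
import pickle
c=camera("wrist");s=read_state();p,R=pose(s);pickle.dump((c,p,R),open('c3.pkl','wb'))
im=c["image"].copy()
a=np.radians(13.4);
for x in(-.0165,.0165):
  for y in(-.0765,.0765):
    X=[.6135+x*np.cos(a)-y*np.sin(a),-.0561+x*np.sin(a)+y*np.cos(a),.175]
    q=proj(c,X);print(q.round(1));cv2.circle(im,tuple(int(v) for v in q.round()),2,(0,255,255),-1)
cv2.imwrite('pics/w3.png',im)
E
```

```text
[ 0.7008 -0.0328  0.3391] 13.479602955238885 [ 0.1  0.2 -3.3] 34.99670326709747 0.1266675705714497
[  205    76   101   124 11901]
80 205 305 [ 83.7 -24.9   5.6] [83.7 26.2  5.6] mid [83.7  0.7  5.6]
100 206 305 [ 73.9 -24.8   5.6] [74.  26.6  5.6] mid [74.   0.9  5.6]
120 206 304 [ 63.8 -25.2   5.6] [63.9 26.5  5.6] mid [63.8  0.7  5.6]
140 207 303 [ 53.4 -25.1   5.6] [53.5 26.4  5.6] mid [53.4  0.6  5.6]
160 208 302 [ 42.7 -25.    5.6] [42.7 26.3  5.6] mid [42.7  0.7  5.6]
far edge tool [np.int64(77), np.int64(77), np.int64(77), np.int64(77), np.int64(77)] [[85.4, -12.3, 5.6], [85.4, -7.2, 5.6], [85.4, -2.2, 5.6], [85.4, 2.9, 5.6], [85.4, 7.9, 5.6]]
[158.6 242. ]
[146.6  99.5]
[188.2 242. ]
[180.   99.6]
```

View pics/w3.png

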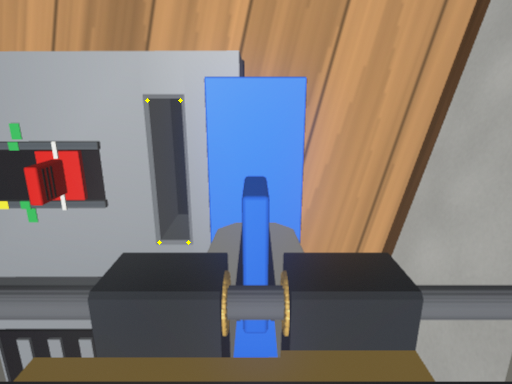

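The slot is fully visible (columns 145–190, rows 95–243) and the predicted corners sit on its edges. A quick sub-pixel check of its outline follows.

Run:
```python
from h import *;import pickle
c,p,R=pickle.load(open('c3.pkl','rb'))
g=cv2.GaussianBlur(cv2.cvtColor(c["image"],cv2.COLOR_BGR2GRAY),(3,3),0).astype(int)
for v in(90,110,140,170,200,230,240,250):print(v,g[v,136:202].tolist())
print('col165',g[85:110,165].tolist(),g[232:255,172].tolist())
m=np.zeros(g.shape,bool);m[85:255,136:200]=g[85:255,136:200]<115
t,ce,mm=max(blobs(m,100),key=lambda b:b[0][4]);r=rect(c,mm,.175);print(t,r)
a=np.radians(13.45)
X=np.array([r[0][0]/1e3,r[0][1]/1e3,.175]);print('tool frame offset to slot centre mm',(R.T@(X-p)*1000).round(1))
```

```text
90 [175, 175, 175, 175, 175, 176, 177, 177, 177, 177, 177, 178, 178, 178, 178, 178, 179, 179, 179, 179, 180, 180, 180, 180, 181, 181, 181, 181, 181, 182, 182, 182, 182, 183, 183, 183, 183, 183, 184, 184, 184, 184, 185, 185, 186, 185, 186, 186, 185, 184, 184, 184, 184, 184, 184, 185, 185, 185, 185, 185, 185, 186, 186, 186, 187, 187]
110 [173, 173, 173, 173, 173, 173, 170, 159, 141, 130, 127, 125, 115, 97, 81, 75, 75, 76, 76, 76, 76, 76, 76, 76, 76, 76, 76, 76, 76, 76, 77, 77, 77, 76, 71, 66, 63, 63, 63, 63, 63, 63, 63, 64, 68, 84, 109, 130, 147, 165, 178, 181, 181, 181, 182, 182, 182, 182, 182, 183, 183, 183, 183, 183, 183, 184]
140 [169, 170, 170, 170, 170, 170, 170, 170, 170, 167, 153, 136, 128, 127, 123, 109, 89, 77, 75, 75, 75, 75, 75, 75, 75, 75, 75, 75, 75, 76, 75, 75, 75, 75, 75, 75, 71, 66, 62, 62, 62, 62, 62, 62, 62, 62, 69, 88, 114, 132, 147, 164, 174, 177, 177, 177, 177, 177, 178, 178, 178, 178, 178, 179, 179, 179]
170 [167, 167, 167, 167, 167, 167, 167, 167, 167, 167, 167, 166, 161, 147, 132, 126, 126, 121, 104, 84, 75, 75, 75, 75, 75, 75, 75, 75, 75, 75, 75, 75, 75, 75, 7
[... 1072 characters left out ...]
 162, 162, 162]
250 [157, 157, 158, 158, 158, 157, 157, 157, 157, 157, 157, 157, 157, 157, 157, 157, 157, 157, 157, 157, 157, 157, 157, 157, 157, 157, 156, 156, 156, 156, 156, 156, 156, 157, 157, 156, 156, 157, 156, 156, 156, 156, 157, 157, 157, 157, 157, 157, 157, 157, 157, 158, 158, 157, 157, 157, 158, 158, 159, 159, 159, 159, 160, 160, 160, 160]
col165 [182, 182, 182, 182, 182, 182, 182, 180, 169, 147, 129, 123, 118, 102, 84, 77, 77, 77, 76, 76, 77, 77, 76, 77, 77] [84, 83, 83, 83, 83, 83, 87, 99, 118, 130, 133, 135, 143, 152, 156, 157, 157, 157, 156, 148, 117, 76, 54]
[ 148   98   42  142 4621] ((614.3, -53.3), (151.0, 34.2), 103.7)
tool frame offset to slot centre mm [  0.3 -89.  164.2]
```

Run:
```python
from h import *;import pickle
c,p,R=pickle.load(open('c3.pkl','rb'))
f=lambda u,v:(R.T@(ray(c,(u,v),.175)-p)*1000)[:2].round(1)
for v,l,r in((110,144,184.2),(140,146.2,186.2),(170,148.9,188),(200,151.5,190),(230,154,192.1)):
    a,b=f(l,v),f(r,v);print(a,b,(a+b)/2,b-a)
a,b=f(165,94.2),f(172,244.6);print(a,b,(a+b)/2,a-b)
```

```text
[  64.3 -110.3] [ 64.3 -70.2] [ 64.3  -90.25] [ 0.  40.1]
[  34.5 -110.7] [ 34.5 -69.9] [ 34.5 -90.3] [ 0.  40.8]
[   3.2 -110.7] [  3.3 -69.8] [  3.25 -90.25] [ 0.1 40.9]
[ -29.7 -110.8] [-29.7 -69.4] [-29.7 -90.1] [ 0.  41.4]
[ -64.4 -111. ] [-64.3 -69. ] [-64.35 -90.  ] [ 0.1 42. ]
[ 79.4 -88.2] [-81.9 -92.3] [ -1.25 -90.25] [161.3   4.1]
```

Bevel outline 41×161 mm, as specified. Slot centre in tool axes is (−1.2, −90.2) mm and the cassette centre (−0.5, +0.6) mm, so the shift is (−0.7, −90.8) mm. I move over and begin lowering.

>>> arm_command(commands=[[255, 0, -0.02, 0, 0, 0, 0], [255, 0, -0.045, 0, 0, 0, 0], [255, -0.0007, -0.07, 0, 0, 0, 0], [255, -0.0007, -0.085, 0, 0, 0, 0], [255, -0.0007, -0.0908, 0, 0, 0, 0], [255, -0.0007, -0.0908, 0, 0, 0, 0], [255, -0.0007, -0.0908, 0.02, 0, 0, 0], [255, -0.0007, -0.0908, 0.04, 0, 0, 0], [255, -0.0007, -0.0908, 0.055, 0, 0, 0], [255, -0.0007, -0.0908, 0.062, 0, 0, 0], [255, -0.0007, -0.0908, 0.068, 0, 0, 0], [255, -0.0007, -0.0908, 0.072, 0, 0, 0], [255, -0.0007, -0.0908, 0.076, 0, 0, 0], [255, -0.0007, -0.0908, 0.08, 0, 0, 0], [255, -0.0007, -0.0908, 0.08, 0, 0, 0]])

```text
time: 8.2
ee_pos: [0.6129, -0.0559, 0.2583]
tcp_rot: [-0.0, 0.62, 0.785, -0.0]
force: [0.3, 0.6, -4.1]
opening: 0.127
gripper_force: 35.0
```

```bash
python3 g.py|head -1; python3 -c "
from station import *;s=read_state();print(s['ft_torque'])"
```

```text
[ 0.613  -0.0559  0.2586] 13.40457479388977 [-0.4 -0.  -3.5] 34.996352791786194 0.12335497190724168
[0.05289093 0.16343339 0.04941348]
```

The foot is 10 mm into the slot with no contact force. I continue lowering.

>>> arm_command(commands=[[255, 0, 0, 0.006, 0, 0, 0], [255, 0, 0, 0.014, 0, 0, 0], [255, 0, 0, 0.022, 0, 0, 0], [255, 0, 0, 0.03, 0, 0, 0], [255, 0, 0, 0.038, 0, 0, 0], [255, 0, 0, 0.046, 0, 0, 0], [255, 0, 0, 0.054, 0, 0, 0], [255, 0, 0, 0.06, 0, 0, 0], [255, 0, 0, 0.065, 0, 0, 0], [255, 0, 0, 0.068, 0, 0, 0], [255, 0, 0, 0.07, 0, 0, 0], [255, 0, 0, 0.07, 0, 0, 0]])

```text
time: 9.45
ee_pos: [0.613, -0.0559, 0.1885]
tcp_rot: [-0.0, 0.62, 0.785, -0.0]
force: [0.1, 1.0, -3.9]
opening: 0.128
gripper_force: 35.0
```

>>> arm_command(commands=[[255, 0, 0, 0.001, 0, 0, 0], [255, 0, 0, 0.002, 0, 0, 0], [255, 0, 0, 0.0025, 0, 0, 0], [255, 0, 0, 0.0025, 0, 0, 0], [255, 0, 0, 0.0025, 0, 0, 0]])

```text
time: 9.95
ee_pos: [0.6132, -0.0558, 0.1865]
tcp_rot: [0.0, 0.62, 0.785, 0.0]
force: [-1.7, 1.0, -1.5]
opening: 0.126
gripper_force: 35.0
```

Contact at the expected height, so the flange is on the deck. I release and rise.

>>> arm_command(commands=[[0, 0, 0, 0.0025, 0, 0, 0], [0, 0, 0, 0.0025, 0, 0, 0], [0, 0, 0, 0.0025, 0, 0, 0], [0, 0, 0, 0.0025, 0, 0, 0], [0, 0, 0, 0.0025, 0, 0, 0], [0, 0, 0, 0.0025, 0, 0, 0], [0, 0, 0, 0.0025, 0, 0, 0], [0, 0, 0, 0.0025, 0, 0, 0], [0, 0, 0, 0.0025, 0, 0, 0], [0, 0, 0, 0.0025, 0, 0, 0], [0, 0, 0, -0.02, 0, 0, 0], [0, 0, 0, -0.05, 0, 0, 0], [0, 0, 0, -0.08, 0, 0, 0], [0, 0, 0, -0.1, 0, 0, 0], [0, 0, 0, -0.1, 0, 0, 0]])

```text
time: 11.45
ee_pos: [0.6146, -0.0563, 0.2898]
tcp_rot: [0.003, 0.62, 0.785, 0.001]
force: [0.1, -0.6, -0.4]
opening: 0.994
gripper_force: 0.0
```

>>> arm_command(commands=[[0, 0, -0.02, 0, 0, 0, 0], [0, 0, -0.05, 0, 0, 0, 0], [0, 0, -0.08, 0, 0, 0, 0], [0, 0, -0.11, 0, 0, 0, 0], [0, 0, -0.11, 0, 0, 0, 0], [0, 0, -0.11, 0, 0, 0, 0]])

```text
time: 12.05
ee_pos: [0.5057, -0.0814, 0.2854]
tcp_rot: [-0.0, 0.62, 0.785, 0.0]
force: [-0.0, -0.4, 0.3]
opening: 0.998
gripper_force: 0.0
```

Run:
```python
from h import *;from station import *
import pickle
c=camera("wrist");s=read_state();p,R=pose(s);pickle.dump((c,p,R),open('c4.pkl','wb'));print(p.round(4),s['force'].round(1))
hsv=cv2.cvtColor(c["image"],cv2.COLOR_BGR2HSV);H,S,V=[hsv[...,i].astype(int) for i in range(3)]
for n,m,z in(("blue flange",(abs(H-112)<12)&(S>140)&(V>50),.181),("red",((H<8)|(H>172))&(S>140)&(V>60),.225),("green",(abs(H-65)<20)&(S>100)&(V>60),.182)):
  for t,ce,mm in blobs(m,40):
    r=rect(c,mm,z);print(n,t,r,'tool',(R.T@(np.array([r[0][0]/1e3,r[0][1]/1e3,z])-p)*1000).round(1))
cv2.imwrite('pics/w4.png',c["image"])
```

```text
[ 0.5063 -0.0813  0.2855] [ 0.2  0.3 -0.5]
blue flange [ 349   86   77  173 9257] ((611.1, -47.2), (152.0, 52.3), 103.4) tool [  8.9 109.9 104.5]
blue flange [345 266   7  10  42] ((608.4, -140.3), (10.9, 4.6), 131.1) tool [-81.   85.7 104.5]
blue flange [108 355   9  27 160] ((407.2, -302.7), (33.8, 8.2), 96.8) tool [-192.4 -147.7  104.4]
red [ 230  158   52   67 3062] ((504.7, -72.2), (50.4, 37.3), 103.7) tool [ 9.2  0.6 60.5]
green [201 126  12  19 212] ((456.0, -46.0), (14.8, 9.3), 103.4) tool [ 46.  -40.8 103.5]
green [200 148  12  10 118] ((458.3, -60.4), (9.5, 7.6), 13.4) tool [ 31.4 -41.8 103.5]
green [204 217  13  24 254] ((475.3, -127.2), (22.7, 9.9), 106.4) tool [-37.5 -40.8 103.5]
```

View pics/w4.png

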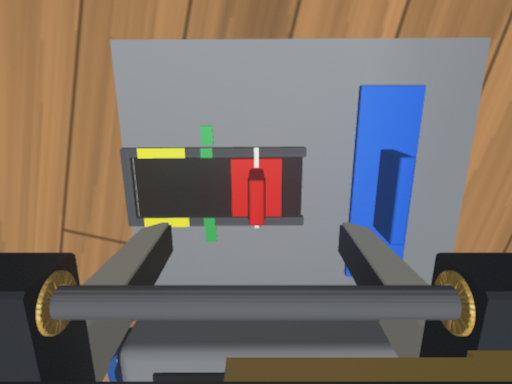

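The cassette flange lies flush: measured at deck + 6 mm it is 52 mm wide. The red grip at (257,200) sits between the open fingers, and the green band is 41 mm towards −y of the tool. I descend and grip.

>>> arm_command(commands=[[0, 0, 0.0005, 0.03, 0, 0, 0], [0, 0, 0.0005, 0.06, 0, 0, 0], [0, 0, 0.0005, 0.085, 0, 0, 0], [0, 0, 0.0005, 0.094, 0, 0, 0], [0, 0, 0.0005, 0.097, 0, 0, 0], [0, 0, 0.0005, 0.097, 0, 0, 0], [255, 0, 0.0005, 0.097, 0, 0, 0], [255, 0, 0.0005, 0.097, 0, 0, 0], [255, 0, 0.0005, 0.097, 0, 0, 0], [255, 0, 0.0005, 0.097, 0, 0, 0], [255, 0, 0.0005, 0.097, 0, 0, 0], [255, 0, 0.0005, 0.097, 0, 0, 0], [255, 0, 0.0005, 0.097, 0, 0, 0], [255, 0, 0.0005, 0.097, 0, 0, 0], [255, 0, 0.0005, 0.097, 0, 0, 0], [255, 0, 0.0005, 0.097, 0, 0, 0], [255, 0, 0.0005, 0.097, 0, 0, 0], [255, 0, 0.0005, 0.097, 0, 0, 0], [255, 0, 0.0005, 0.097, 0, 0, 0], [255, 0, 0.0005, 0.097, 0, 0, 0]], newtons=50)

```text
time: 14.1
ee_pos: [0.5065, -0.0813, 0.1891]
tcp_rot: [-0.0, 0.62, 0.785, -0.0]
force: [-0.3, -0.5, -0.7]
opening: 0.125
gripper_force: 50.0
```

Gripped. I pull out 41 mm slowly.

>>> arm_command(commands=[[255, 0, -0.003, 0, 0, 0, 0], [255, 0, -0.008, 0, 0, 0, 0], [255, 0, -0.013, 0, 0, 0, 0], [255, 0, -0.018, 0, 0, 0, 0], [255, 0, -0.023, 0, 0, 0, 0], [255, 0, -0.028, 0, 0, 0, 0], [255, 0, -0.033, 0, 0, 0, 0], [255, 0, -0.037, 0, 0, 0, 0], [255, 0, -0.04, 0, 0, 0, 0], [255, 0, -0.041, 0, 0, 0, 0], [255, 0, -0.041, 0, 0, 0, 0], [255, 0, -0.041, 0, 0, 0, 0], [255, 0, -0.041, 0, 0, 0, 0]])

```text
time: 15.4
ee_pos: [0.4682, -0.0906, 0.1892]
tcp_rot: [0.001, 0.62, 0.785, 0.001]
force: [8.1, 0.5, -6.2]
opening: 0.125
gripper_force: 50.0
```

Run:
```python
from h import *;from station import *
c=camera("wrist");t=camera("top");s=read_state();p,R=pose(s);print(p.round(4),s['force'].round(1),s['gripper_force'],s['opening'])
print(R.T@(p-np.array([.5065,-.0813,.1891])))
w=cv2.resize(c["image"][60:260,150:400],(800,640)[:2],interpolation=cv2.INTER_CUBIC)[:600]
cv2.imwrite('pics/w5.png',w)
```

```text
[ 0.4682 -0.0906  0.1892] [ 8.6  1.7 -5.9] 49.99551236629486 0.12630715583105653
[-0.00020577 -0.03940966 -0.00022652]
```

View pics/w5.png

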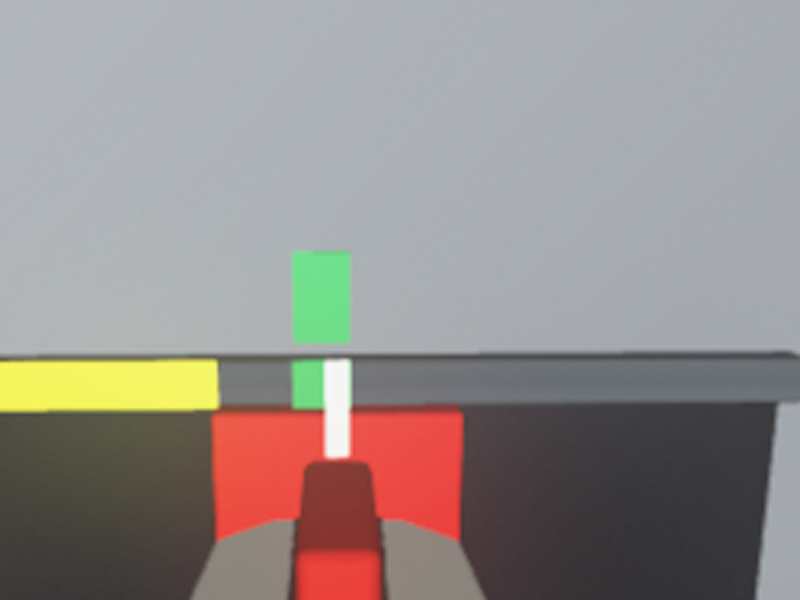

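The pointer centre is at x=337 and the green band spans 292–350 (centre 321), so it is about 2.7 mm short of centre. I pull 3 mm more.

>>> arm_command(commands=[[255, 0, -0.001, 0, 0, 0, 0], [255, 0, -0.002, 0, 0, 0, 0], [255, 0, -0.003, 0, 0, 0, 0], [255, 0, -0.003, 0, 0, 0, 0], [255, 0, -0.003, 0, 0, 0, 0], [255, 0, -0.003, 0, 0, 0, 0], [255, 0, -0.003, 0, 0, 0, 0], [255, 0, -0.003, 0, 0, 0, 0]])

```text
time: 16.3
ee_pos: [0.4654, -0.0913, 0.1892]
tcp_rot: [0.001, 0.62, 0.785, 0.001]
force: [10.2, 2.5, -6.5]
opening: 0.125
gripper_force: 50.0
```

Run:
```python
from h import *;from station import *
c=camera("wrist");s=read_state();p,R=pose(s);print(p.round(4),s['force'].round(1),s['gripper_force'])
hsv=cv2.cvtColor(c["image"],cv2.COLOR_BGR2HSV);H,S,V=[hsv[...,i].astype(int) for i in range(3)]
for n,m in(("green",(abs(H-65)<20)&(S>80)&(V>60)),("white",(S<30)&(V>215))):
  for t,ce,mm in blobs(m,15):print(n,t,ce.round(1))
cv2.imwrite('pics/w6.png',c["image"])
```

```text
[ 0.4654 -0.0913  0.1892] [ 9.7  1.8 -5.8] 49.995514154434204
green [246 139  19  28 489] [255.1 152.2]
green [246 172   5  16  78] [248.1 179.5]
green [260 172   5  16  79] [262.  179.4]
white [251 173   8  30 218] [254.8 187. ]
```

View pics/w6.png

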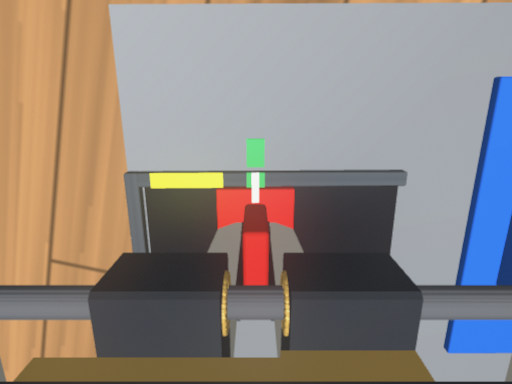

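The white pointer (column 254.8) is centred in the green band (246–265, centre 255.1), held at 50 N. The cassette is still flush, so I hand in.

```bash
python3 -c "
from station import *;print(ticket.sign_off())"
```

```text
the job is handed in; nothing more can be done
None
```

The cassette sits flush in its slot and is released, the red slide is held with its pointer centred in the green band, and the job was handed in at about 16 s of robot time; no verdict came back.

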